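# Centre-punch a shelf bracket and pack it under the tray

## Task

Slide the shelf bracket along the bed of the bench punch until its scribed cross lies right under the punch tip, and punch it there by pushing the black palm pad fully down and letting it rise. Then swing the fittings box's top tray all the way up and back, slide the bracket out from under the punch head before lifting it, lay it flat on the floor of the box, and lower the tray shut over it. Leave the other things on the bench where they stand.

Things in the scene. Friction and masses are not known exactly. Their poses are not given: they have to be found in the camera images.
- web_grip (a point): Grasp point of the loose steel bracket (0.22 kg): plate 100 x 70 x 8 mm on the punch bed with one upright web on top, 40 mm long (x), 10 mm thick (y), 40 mm high. Point: middle of the web, 24 mm above the plate's upper face, 16 mm below the web's top, 32 mm above the underside. z up, x along the web towards the cross end; the plate's centre is 19 mm ahead in +x.
- cross (a point): Centre of the scribed dark cross (lines 18 mm long) on the bracket plate's upper face, 44 mm in +x and 14 mm in +y from the web's grasp point. The dark round dot 30 mm from it in -y is an old hole, not the spot. Same axes as the bracket.
- press: Fixed grey bench punch. Origin: underside of the bed, on its mid-line; x from the open front (facing the robot's right, -y) to the column. Bed x -110 to 160 mm, 160 mm wide, 20 high. Punch axis x = 40, y = 0. Head 60 mm wide, x 14 to 155, 88 to 150 mm up; column from x = 105. With the cross under the tip the head blocks a gripper that points straight down on the web: lean it about 40 degrees towards -x.
- punch_tip (a point): Lowest point of the steel punch; at rest 46 mm above the bench, which is 18 mm above the upper face of the bracket plate on the bed. Moves down with the plunger.
- pad_top (a point): Centre of the top of the round black palm pad, 56 mm across, on the punch's plunger; at rest 206 mm above the bench.
- plunger (a joint): Plunger travel in m: 0 at rest (up), 0.019 fully down; the tip meets the plate at 0.018. A spring returns it; about 13 N hold it fully down.
- box_floor (a point): Centre of the inner floor (5 mm above the bench) of the fixed grey fittings box; x points from its low front (which faces the robot's right) to its back, z up. Inside 150 mm (x) by 140 mm (y). Walls 4 mm thick; side and back walls reach 62 mm above the bench, the front wall only 22 mm.
- tray_handle (a point): Centre of the tray's handle bar, which runs along the box's x: 80 mm long, 12 mm thick (y), 16 mm high, on a post at each end; 53 mm above the tray's underside, 35 mm nearer the front than the tray's centre. Tray 150 x 146 x 30 mm, 0.35 kg; shut, its underside is 64 mm above the bench. The tray stays level as it swings.
- tray (a joint): Swing q of the tray's side links, rad: 0 shut, 1.745 fully open. From shut, the handle goes 0.1*(cos 0.698 - cos(0.698+q)) m along the box's +x and 0.1*(sin(0.698+q) - sin 0.698) m up: an arc of radius 100 mm that ends 153 mm further back at the same height. Its weight carries it, damped, to the nearer stop; the top of the arc is at q = 0.87.
- jar_mid (a point): Bystander: clear screw jar with steel cap, 52 mm across, 55 mm high; point at half height.
- tape_mid (a point): Bystander: roll of tape lying flat, 84 mm across, 45 mm high; point at half height.
- spare_mid (a point): Bystander: spare flat steel plate 100 x 50 x 8 mm without web; point at its centre.
- carton_small_mid (a point): Bystander: closed carton 90 x 120 x 60 mm; point at its centre.
- hammer_grip (a point): Bystander: hammer lying at the left side; point on its handle.
- wrench_grip (a point): Bystander: wrench lying at the right side; point on its handle.
- drum_center (a point): Bystander: white tub 60 mm across, 50 mm high; point at its centre.
Not all that is in view belongs to the job. What is shaped like the part that bears web_grip but green or turquoise is not meant.

How it is judged:
By the outcome, as a careful person would: the job done as asked, in the order asked, and still so for the second after the job is handed in, with the robot touching nothing.
It also fails if it takes over 72 s, if anything falls off the work surface, if the arm or the gripper's body presses on something with over 40 N, if the wrist force passes 120 N, or if a joint passes its speed limit or range.

## Robot

A 7-joint arm with a two-finger parallel gripper is mounted at the origin on the work surface. World frame = base frame: x ahead of the robot, y to its left, z up, the work surface at z = 0. Lengths are in m, angles in degrees, forces in N, time in s.
With the tool pointing down it reaches from about 0.425 to 0.875 m from the base axis. Payload 8.4 kg.
Tool frame: the origin (TCP) lies at the very end of the fingers, on their centre line; the grasp point (between the pads) lies env.hold_point_z behind it (env.hold_point_z is the distance from the TCP to the grasp point, in m); z points along the fingers, y is the line along which they close (so a half turn about z gives the same grasp; the last joint's range is limited). The gripper opens to 85 mm and grips with 20 to 120 N. Pads are 22 mm wide; open, the fingers measure 114 mm over their backs; the gripper's body (76 mm by 85 mm) begins 54 mm behind the grasp point. The pads swing forward as they close: fully open they stand 13 mm farther back than shut.
Start: joints at [-75.642, 19.091, 2.286, 83.961, -0.768, 76.965, -3.352], TCP at [0.223, 0.611, 0.231] pointing down, gripper open.
Joint ranges: [-147.57, 147.57], [-21.85, 119.76], [-74.77, 79.35], [14.55, 137.4], [-85.83, 265.84], [4.83, 119.75], [-152.11, 152.11]. Speed limits (degrees/s): [127.2, 127.2, 159.86, 159.86, 180, 180, 180].

## Interface

Orientations are given as a 3x3 rotation matrix whose columns are the frame's x, y, z axes.
In Python, from bench import env gives the robot as it stands.
- The arm moves only by the shell command python3 -m creep 'ROWS' [FORCE]. ROWS is JSON, a list that holds one entry, the list of rows, each a list of 7 numbers: the turn, a rotation vector about the tool's x, y, z in degrees, then the shift along the tool's x, y, z in mm, then the closure, from 0 (fully open) to 1 (shut). A call has 1 to 8 rows; each row is the pose to reach, as a shift and turn from the pose commanded when the call began, along the tool's axes at that moment; what a row does not reach only later rows make up. A row lasts 1/8 s, in which the tool goes at most 62.5 mm and 10.7 degrees, less where a joint would pass 70% of its speed; a pose out of reach is approached as far as the arm can. A call with a gripper value outside its range is refused whole. The fingers move at their own pace and stop on an object; FORCE is the grip in N (left out, the last holds). Time passes only in rows, so rows that repeat a pose let the fingers close. It gives the time, the measured TCP pose, the force, the opening and the grip force at its end, in the units of the state.
- env.sense(): the state, without advancing time (a new reading comes with each control period).
- env.grab_frame(name): name is "scene" or "side" or "wrist"; returns a dict with "img" (400x640x3 uint8, red, green, blue), "K" (3x3 intrinsics, pixels), "rvec" (rotation vector, rad) and "tvec" (3), from world to camera coordinates, as OpenCV has them; the wrist camera has in their place "hand_eye" (4x4, takes a point from camera to tool coordinates, whose origin is the TCP and whose axes are the flange's). Camera axes: x right, y down, z forward; pixel columns grow to the right and rows downward; lengths in m; the calibration is good to about 2 mm. A picture is of the moment at which its call begins: read the wrist's pose just before it. There is no depth.
- env.sign_off(): hands the job in; it is judged then, once.
The state is a dict: "t": time; "joint_positions": joint angles; "qvel": joint speeds; "joint_torque": joint torques, N m; "tcp_pos": TCP position; "tcp_rot": TCP orientation; "ft_force": force on the tool from outside, world axes, zero at the start; "ft_torque": the same for the moment, N m; "gripper_width": finger opening in m; "gripper_force": force on a finger pad.
Only numpy, scipy, OpenCV 4.12 (cv2) and the standard library are available. Lean on these libraries where they do the work, as an engineer would, in place of code of your own. Each camera call takes 0.05 s, during which the arm holds its last target. There are 200 camera calls.

## Working session

There is one attempt and no reset: what is moved stays moved. The work goes in short steps, Python scripts to look and compute and a shell command to move; the robot and the scene stay as the last step left them, time stands still between calls to the robot, and variables do not carry over. Pictures are saved under pics/ and viewed, at most 10 in all, crops included, and the job is handed in when it is done.

```bash
ls; mkdir -p pics; cat > h.py <<'E'
import numpy as np, cv2
from bench import env
def cam(n):
    s=env.sense(); f=env.grab_frame(n)
    K=np.array(f["K"])
    if n=="wrist":
        T=np.eye(4);T[:3,:3]=s["tcp_rot"];T[:3,3]=s["tcp_pos"]
        M=T@np.array(f["hand_eye"]); R=M[:3,:3].T; t=-R@M[:3,3]
    else:
        R=cv2.Rodrigues(np.array(f["rvec"],float))[0]; t=np.array(f["tvec"],float).ravel()
    return dict(img=f["img"],K=K,R=R,t=t)
def ray(c,p):
    d=c["R"].T@np.linalg.inv(c["K"])@np.array([p[0],p[1],1.]); return -c["R"].T@c["t"],d/np.linalg.norm(d)
def plane(c,p,z):
    o,d=ray(c,p); return o+d*(z-o[2])/d[2]
def proj(c,X):
    q=c["K"]@(c["R"]@np.array(X,float)+c["t"]); return q[:2]/q[2]
def two(c1,p1,c2,p2):
    o,d=ray(c1,p1);e,f=ray(c2,p2)
    s=np.linalg.lstsq(np.c_[d,-f],e-o,rcond=None)[0]; a=o+s[0]*d;b=e+s[1]*f
    return (a+b)/2,np.linalg.norm(a-b)
def save(c,n): cv2.imwrite("pics/"+n+".png",c["img"][:,:,::-1])
def dump(c,n): np.savez("pics/"+n+".npz",**c); save(c,n)
def load(n): return dict(np.load("pics/"+n+".npz"))
def rel(P,R=None):
    """TCP goal P, rot R -> row (rotvec deg, shift mm) in tool frame"""
    s=env.sense();R0=np.array(s["tcp_rot"]);R=R0 if R is None else R
    return np.round(np.r_[np.degrees(cv2.Rodrigues(R0.T@R)[0].ravel()),1000*R0.T@(np.array(P)-s["tcp_pos"])],1)
E
python3 - <<'E'
from h import *
for n in("scene","side","wrist"):
    c=cam(n);dump(c,n+"0");print(n,-c["R"].T@c["t"])
a=np.vstack([load("scene0")["img"],load("side0")["img"]])
s=env.sense();print(np.round(s["tcp_rot"],3),s["tcp_pos"],env.hold_point_z)
E
```

```text
pics
scene [ 1.03959881 -0.78374913  1.11979261]
side [0.36118559 1.13376471 1.17844285]
wrist [0.14792009 0.63751276 0.37324273]
[[-0.939  0.343 -0.   ]
 [ 0.343  0.939 -0.001]
 [-0.    -0.001 -1.   ]] [0.2226552  0.61031822 0.23063572] 0.0187
```

View pics/scene0.png

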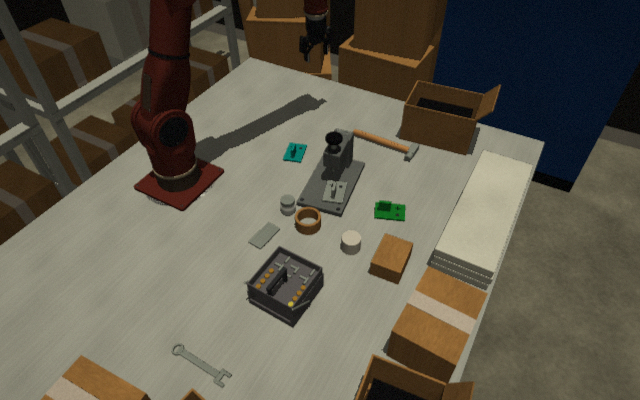

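View pics/side0.png

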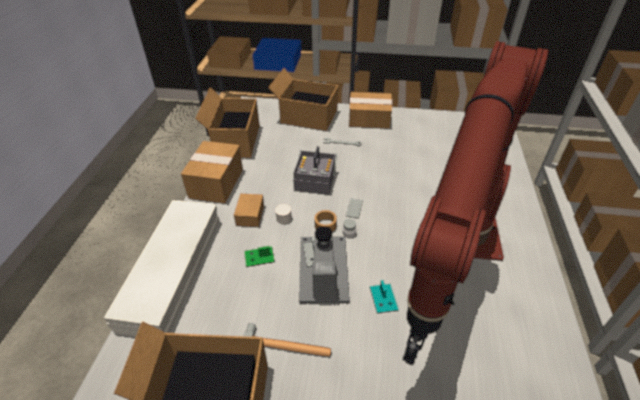

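The scene view shows three bracket-shaped things: turquoise at (295,152), green at (390,211) and grey on the punch bed at (335,192). Only the grey one fits, being steel and on the bed. The box with its tray is at (285,285) and the spare plate, which has no web, is at (265,235). I'll confirm in an enlarged crop.

```bash
python3 - <<'E'
from h import *
c=load("scene0");d=load("side0")
A=cv2.resize(c["img"][120:220,285:385],(400,400),interpolation=cv2.INTER_CUBIC)
B=cv2.resize(c["img"][240:330,240:330],(400,400),interpolation=cv2.INTER_CUBIC)
cv2.imwrite("pics/crop1.png",np.hstack([A,B])[:,:,::-1])
for p in [(363,163),(341,212),(299,204)]: print(p,plane(c,p,.02).round(3))
E
```

```text
(363, 163) [0.551 0.377 0.02 ]
(341, 212) [0.593 0.124 0.02 ]
(299, 204) [0.454 0.088 0.02 ]
```

View pics/crop1.png

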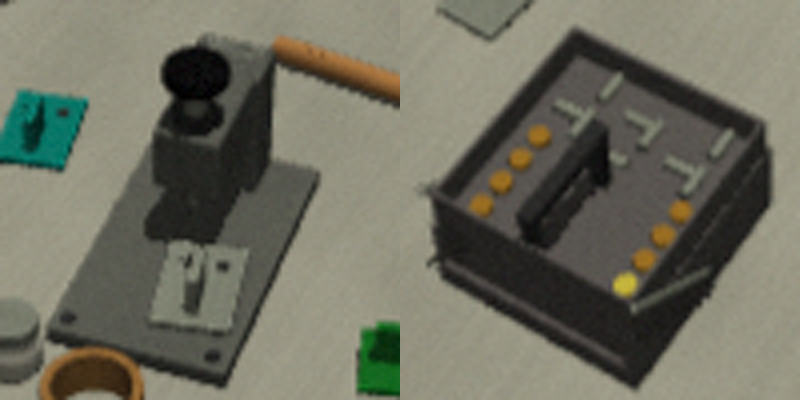

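The crop confirms it: the grey bracket with its web and dark hole dot lies on the bed. I'm moving above the front of the bed for a close look.

```bash
python3 -m creep '[[[0,0,0,0,0,-60,0],[0,0,10,-60,-40,-90,0],[0,0,20,-120,-80,-90,0],[0,0,30,-170,-120,-90,0],[0,0,40,-220,-155,-90,0],[0,0,50,-270,-190,-90,0],[0,0,59,-320,-228,-90,0],[0,0,59,-370,-264,-90,0]]]'; python3 -c "
from h import *
print(rel([.57,.11,.32]),env.sense()['tcp_rot'])"
```

```text
t: 1.15
tcp_pos: [0.4682, 0.2522, 0.3213]
tcp_rot: [[-0.188, 0.982, -0.0], [0.982, 0.188, 0.0], [0.0, 0.0, -1.0]]
ft_force: [1.0, 0.5, -0.5]
gripper_width: 0.0851
gripper_force: 0.0
[   0.     0.     0.  -158.8   73.3    1.3] [[-1.87789252e-01  9.82209344e-01 -3.57891790e-05]
 [ 9.82209301e-01  1.87789254e-01  2.93414464e-04]
 [ 2.94915251e-04  1.99476181e-05 -9.99999956e-01]]
```

```bash
python3 -m creep '[[[0,0,0,-55,25,0,0],[0,0,0,-110,50,0,0],[0,0,0,-159,73,0,0],[0,0,0,-159,73,0,0],[0,0,0,-159,73,0,0]]]'; python3 -c "
from h import *
c=cam('wrist');dump(c,'w1')
for n in('scene','side'): dump(cam(n),n+'1')
print(ray(c,(320,200)))"
```

```text
t: 1.78
tcp_pos: [0.5692, 0.1123, 0.321]
tcp_rot: [[-0.19, 0.982, -0.001], [0.982, 0.19, 0.0], [0.0, -0.001, -1.0]]
ft_force: [-0.0, 1.2, 0.3]
gripper_width: 0.0856
gripper_force: 0.0
(array([0.55391738, 0.18994076, 0.46370843]), array([ 0.06608609, -0.30549596, -0.94989728]))
```

View pics/w1.png

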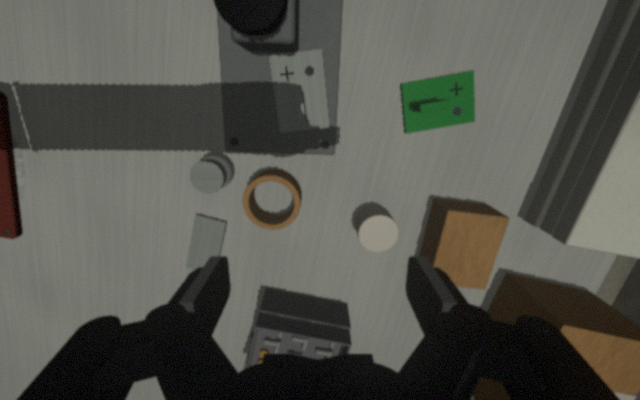

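The wrist view shows the cross at (287,73) and the old hole at (310,71). The bed's front corners are near (225,152) and (334,155), and the pad at (250,5) is partly cut off. The tape, jar, tub and box are below.

```bash
python3 - <<'E'
from h import *
w=load('w1')
A=cv2.resize(w["img"][0:160,205:355],(560,597),interpolation=cv2.INTER_CUBIC)
A=np.clip(A.astype(float)*1.6,0,255).astype(np.uint8)
cv2.imwrite("pics/crop2.png",A[:,:,::-1])
for n,(x0,x1,y0,y1) in dict(scene=(318,350,122,162),side=(305,340,222,252)).items():
    c=load(n+'0');g=c["img"][y0:y1,x0:x1].max(2);m=(g<30).astype(np.uint8)
    k,l,st,ce=cv2.connectedComponentsWithStats(m)
    print(n,[(st[i]+[x0,y0,0,0,0],(ce[i]+[x0,y0]).round(1)) for i in range(1,k) if st[i][4]>15])
for p in[(287,73),(310,71)]:print(plane(w,p,.028).round(4))
for p in[(225,152),(334,155)]:print(plane(w,p,.02).round(4))
E
```

```text
scene [(array([326, 132,  16,  22, 242]), array([333.5, 141.6]))]
side [(array([317, 228,  14,  13,  85]), array([323.9, 235. ]))]
[0.5077 0.2146 0.028 ]
[0.537  0.2227 0.028 ]
[0.4355 0.093  0.02  ]
[0.5916 0.1187 0.02  ]
```

View pics/crop2.png

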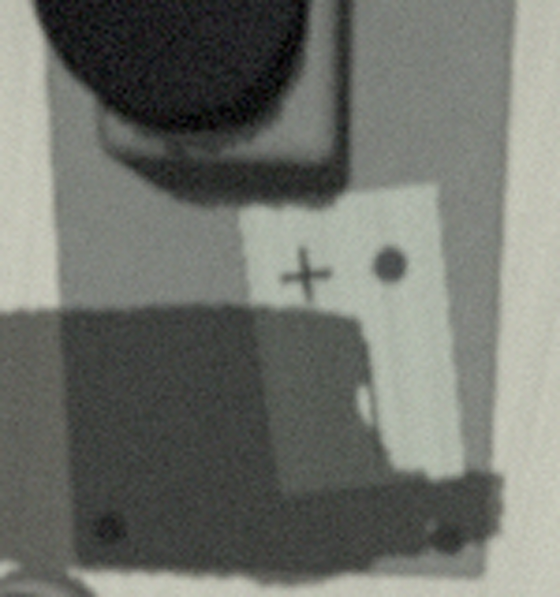

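```bash
python3 - <<'E'
from h import *
w=load('w1');f=lambda u,v:(205+u/3.7333,v/3.7333)
P={}
for n,p,z in[("FL",(77,566),.02),("FR",(484,577),.02),("L2",(47,100),.02),("R2",(515,2),.02),("cross",(305,272),.028),("hole",(390,265),.028),("tl",(241,210),.028),("tr",(436,183),.028),("br",(462,475),.028),("bl",(282,493),.028)]:
    P[n]=plane(w,f(*p),z);print(n,P[n].round(4))
an=lambda v:np.degrees(np.arctan2(v[1],v[0])).round(2)
print("bed",an(P["L2"]-P["FL"]),an(P["R2"]-P["FR"]),an(P["FL"]-P["FR"])-90)
print("plate",an(P["tl"]-P["bl"]),an(P["tr"]-P["br"]),an(P["tl"]-P["tr"])-90,an(P["bl"]-P["br"])-90, an(P["cross"]-P["hole"])-90)
for n in("tl","tr"): print(np.linalg.norm(P["tl"]-P["bl"]),np.linalg.norm(P["tl"]-P["tr"]))
s,d=load('scene0'),load('side0')
# pad: ellipse centre of top disc
m=(s["img"].max(2)<30)
print("pad scene/side two-view",two(s,(333.7,137.8),d,(323.5,234.5)))
print("scene on .206",plane(s,(333.7,138),.206),"side",plane(d,(323.5,234.5),.206))
mid=(P["FL"]+P["FR"])/2
for a in(100,101,102):
    u=np.array([np.cos(np.radians(a)),np.sin(np.radians(a)),0]);print(a,mid+.15*u, plane(w,(0,0),.2)*0+0)
c=(P["tl"]+P["tr"]+P["bl"]+P["br"])/4;print("plate centre",c)
E
```

```text
FL [0.4363 0.0938 0.02  ]
FR [0.5924 0.1195 0.02  ]
L2 [0.4104 0.2526 0.02  ]
R2 [0.5625 0.3118 0.02  ]
cross [0.5073 0.2147 0.028 ]
hole [0.5364 0.2226 0.028 ]
tl [0.4823 0.2302 0.028 ]
tr [0.5472 0.2514 0.028 ]
br [0.5758 0.1565 0.028 ]
bl [0.511  0.1374 0.028 ]
bed 99.28 98.83 -260.63
plate 107.2 106.76 -251.93 -253.49 -254.73
0.09720214235376147 0.06830467275000947
0.09720214235376147 0.06830467275000947
pad scene/side two-view (array([0.48890646, 0.25822436, 0.19493368]), np.float64(0.005036953573644198))
scene on .206 [0.49855133 0.24517504 0.206     ] side [0.485217   0.26686011 0.206     ]
100 [0.48828071 0.25437505 0.02      ] [0. 0. 0.]
101 [0.48570659 0.25389797 0.02      ] [0. 0. 0.]
102 [0.48314118 0.25337603 0.02      ] [0. 0. 0.]
plate centre [0.52906055 0.19387381 0.028     ]
```

```bash
cat >> h.py <<'E'
def frame(a,lean):
    a,l=np.radians([a,lean]);b=np.array([np.cos(a),np.sin(a),0]);u=np.array([0,0,1.])
    z=np.sin(l)*b-np.cos(l)*u; y=np.array([np.sin(a),-np.cos(a),0]); return np.c_[np.cross(y,z),y,z]
def goal(G,a,lean,back=0):
    R=frame(a,lean);return rel(np.array(G)+R[:,2]*(env.hold_point_z-back),R)
E
python3 - <<'E'
from h import *
print(goal([.534,.176,.056],107,40,.09))
print(goal([.534,.176,.056],107,40,0))
E
```

```text
[  2.   39.9  -5.7  22.4 -17.4 210.6]
[  2.   39.9  -5.7  79.9 -23.3 279.6]
```

```bash
python3 -m creep '[[[0,10,-1,5,-4,50,0],[1,20,-3,10,-9,100,0],[2,30,-4,15,-13,150,0],[2,39.9,-5.7,22.4,-17.4,200,0],[2,39.9,-5.7,22.4,-17.4,210.6,0],[2,39.9,-5.7,22.4,-17.4,210.6,0],[2,39.9,-5.7,22.4,-17.4,210.6,0]]]'; python3 - <<'E'
from h import *
c=cam('wrist');dump(c,'w2')
print(goal([.534,.176,.056],107,40,0))
for P in([.534,.176,.068],[.49,.2545,.046],[.5073,.2147,.028]): print(proj(c,P))
E
```

```text
t: 2.8
tcp_pos: [0.5495, 0.1325, 0.1144]
tcp_rot: [[-0.229, 0.956, -0.183], [0.733, 0.293, 0.613], [0.64, 0.006, -0.768]]
ft_force: [0.2, -0.3, -0.2]
gripper_width: 0.0855
gripper_force: 0.0
[ 0.3  0.2  0.3 -1.7 -2.4 93.1]
[314.76812655 206.70938166]
[293.7593523  122.72168096]
[299.16381552 175.19584919]
```

View pics/w2.png

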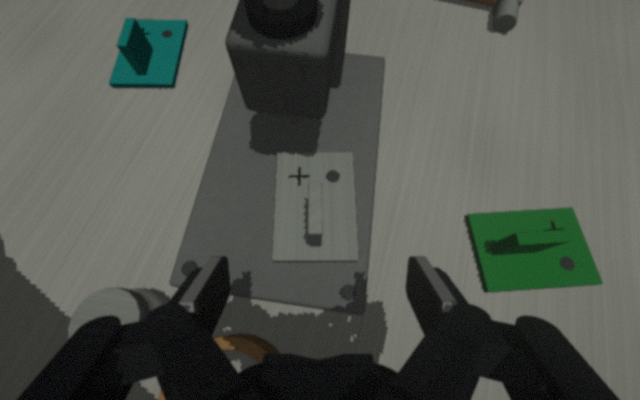

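The wrist view puts the cross at (299,176), where I predicted it, and the web's top at about (315,207). I'll also use the head's lower front edge, (243,108) to (327,115), to check the punch axis, and move in to grasp.

```bash
python3 - <<'E'
from h import *
c=load('w2')
a,b=plane(c,(244,106),.088),plane(c,(327,115),.088);print(a,b,np.linalg.norm(a-b))
P=[plane(c,p,.02) for p in((384,56),(363,314),(174,285))];print(P)
v=P[0]-P[1];print(np.degrees(np.arctan2(v[1],v[0])),np.linalg.norm(v)); v=P[2]-P[1];print(np.degrees(np.arctan2(v[1],v[0]))-90,np.linalg.norm(v))
for an in(98.7,99.2,99.7):
    u=np.array([np.cos(np.radians(an)),np.sin(np.radians(an)),0]);print((a+b)/2+.026*u,(P[1]+P[2])/2+.15*u, P[0]-.12*u+.08*np.array([-u[1],u[0],0]))
E
python3 -m creep '[[[0,0,0,-1.7,-2.4,40,0],[0,0,0,-1.7,-2.4,70,0],[0,0,0,-1.7,-2.4,85,0],[0,0,0,-1.7,-2.4,93,0],[0,0,0,-1.7,-2.4,93,0],[0,0,0,-1.7,-2.4,93,0]]]'; python3 - <<'E'
from h import *
print(goal([.534,.176,.056],107,40,0))
E
```

```text
[0.462173   0.22978601 0.088     ] [0.52351742 0.24040517 0.088     ] 0.06225676680276551
[array([0.54909711, 0.38453033, 0.02      ]), array([0.59092093, 0.11892014, 0.02      ]), array([0.44053203, 0.0956436 , 0.02      ])]
98.94849908947674 0.2688828808436052
-261.2018176343926 0.1521795703996322
[0.48891243 0.26079643 0.088     ] [0.49303736 0.25555595 0.02      ] [0.4881689 0.2538102 0.02     ]
[0.4886883  0.26076113 0.088     ] [0.4917443  0.25535231 0.02      ] [0.48931196 0.25328349 0.02      ]
[0.48846448 0.26072388 0.088     ] [0.49045307 0.25513739 0.02      ] [0.49045956 0.25276677 0.02      ]
t: 3.6
tcp_pos: [0.5298, 0.1851, 0.0391]
tcp_rot: [[-0.224, 0.957, -0.184], [0.734, 0.289, 0.614], [0.641, 0.002, -0.767]]
ft_force: [0.3, 0.6, -0.6]
gripper_width: 0.0852
gripper_force: 0.0
[ 0.2  0.1 -0.   3.3  1.4 -0.6]
```

```bash
python3 -m creep '[[[0,0,0,3.3,1.4,-0.6,0],[0,0,0,3.3,1.4,-0.6,0.5],[0,0,0,3.3,1.4,-0.6,1],[0,0,0,3.3,1.4,-0.6,1],[0,0,0,3.3,1.4,-0.6,1],[0,0,0,3.3,1.4,-0.6,1]]]' 40; python3 - <<'E'
from h import *
s=env.sense();G=np.array(s["tcp_pos"])-.0187*np.array(s["tcp_rot"])[:,2]
c=cam('wrist');dump(c,'w3');print(G,s["gripper_width"])
for P in([.5073,.2147,.028],): print(proj(c,P))
# move: cross from (.5073,.2147) to (.4895,.256), horizontally
R=np.array(s["tcp_rot"]);print(1000*R.T@np.array([.4895-.5073,.256-.2147,0.001]))
g=cv2.cvtColor(c["img"],cv2.COLOR_RGB2GRAY);A=cv2.resize(c["img"][40:240,240:400],(640,800)[::1],interpolation=cv2.INTER_CUBIC)
A=cv2.resize(c["img"][60:210,220:400],(720,600),interpolation=cv2.INTER_CUBIC)
cv2.imwrite("pics/crop3.png",np.clip(A*1.4,0,255)[:,:,::-1])
E
```

```text
t: 4.35
tcp_pos: [0.5297, 0.1882, 0.0409]
tcp_rot: [[-0.223, 0.957, -0.185], [0.734, 0.29, 0.614], [0.642, 0.001, -0.767]]
ft_force: [0.7, 0.1, -0.5]
gripper_width: 0.0091
gripper_force: 41.2
[0.53319315 0.17667    0.05525791] 0.009138713012586881
[295.2026301  209.76329272]
[34.91448641 -5.05451435 27.90986426][ WARN:0@0.447] global loadsave.cpp:1063 imwrite_ Unsupported depth image for selected encoder is fallbacked to CV_8U.
```

View pics/crop3.png

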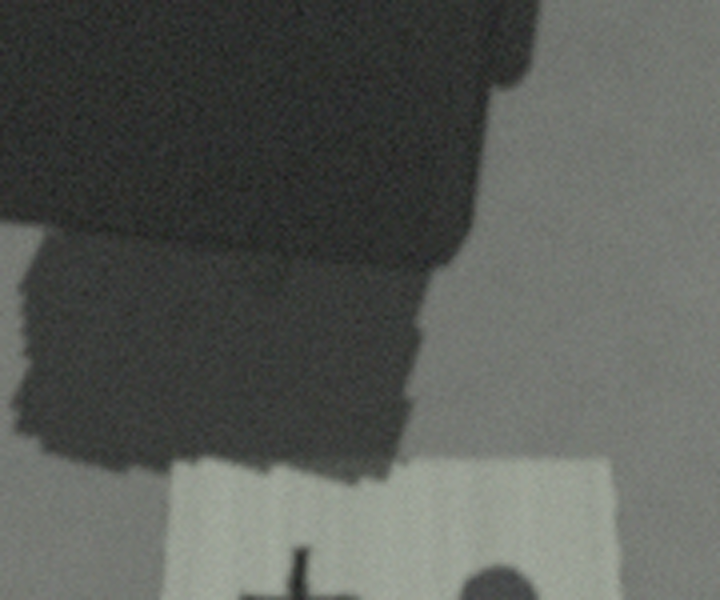

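The crop puts the cross at (294.5,209.5) in the full frame, against a prediction of (295,210). The grasp didn't disturb the bracket, so I'm sliding it under the tip.

```bash
python3 -m creep '[[[0,0,0,9,-1.2,7.2,1],[0,0,0,18,-2.5,14.5,1],[0,0,0,26,-3.8,21.5,1],[0,0,0,34.3,-5,28.7,1],[0,0,0,34.3,-5,28.7,1],[0,0,0,34.3,-5,28.7,1]]]' 40; python3 - <<'E'
from h import *
s=env.sense();G=np.array(s["tcp_pos"])-.0187*np.array(s["tcp_rot"])[:,2];print(G,G-[.53319,.17667,.05526])
R=np.array(s["tcp_rot"]);b=R[:,0]*1;b[2]=0;b/=np.linalg.norm(b);y=np.array([-b[1],b[0],0]);print(np.degrees(np.arctan2(b[1],b[0])))
print("cross est",G+.044*b+.014*y)
E
```

```text
t: 5.15
tcp_pos: [0.5118, 0.2295, 0.0409]
tcp_rot: [[-0.223, 0.957, -0.186], [0.734, 0.29, 0.614], [0.642, 0.001, -0.767]]
ft_force: [0.2, -0.2, -1.5]
gripper_width: 0.0093
gripper_force: 40.9
[0.51531412 0.21802546 0.05525209] [-1.78758777e-02  4.13554596e-02 -7.91108864e-06]
106.93357752090597
cross est [0.48910555 0.25604007 0.05525209]
```

```bash
python3 -m creep '[[[0,0,0,0,0,0,0],[0,0,0,0,0,0,0],[0,0,0,0,0,0,0],[0,0,0,0,0,-20,0],[0,0,0,0,0,-60,0],[0,0,0,0,0,-100,0],[0,0,0,0,0,-100,0],[0,0,0,0,0,-100,0]]]' 40; python3 - <<'E'
from h import *
u=np.array([-.156,.988,0]);R=frame(99,58)
P=np.array([.4895,.256,0])-.131*u;P[2]=.080
print(rel(P,R))
E
```

```text
t: 6.15
tcp_pos: [0.5304, 0.168, 0.1178]
tcp_rot: [[-0.223, 0.957, -0.185], [0.734, 0.29, 0.615], [0.642, 0.001, -0.767]]
ft_force: [-0.3, -0.1, -0.1]
gripper_width: 0.0854
gripper_force: 0.0
[ -5.9  18.    5.2 -50.1 -31.6   7.3]
```

```bash
python3 -m creep '[[[-3,9,2.6,-30,-18,0,0],[-5.9,18,5.2,-50,-31,7,0],[-5.9,18,5.2,-50,-31,7,0],[-5.9,18,5.2,-50,-31,7,0],[-5.9,18,5.2,-50,-31,7,0]]]'; python3 - <<'E'
from h import *
c=cam('wrist');dump(c,'w4')
p,q=proj(c,[.4895,.256,.046]),proj(c,[.4891,.256,.028]);print(p,q)
x,y=[int(v) for v in q]
x0,y0=max(0,x-80),max(0,y-60)
A=cv2.resize(c["img"][y0:y0+120,x0:x0+160],(800,600),interpolation=cv2.INTER_CUBIC)
print(x0,y0);cv2.imwrite("pics/crop4.png",np.clip(A*2.,0,255).astype(np.uint8)[:,:,::-1])
E
```

```text
t: 6.78
tcp_pos: [0.511, 0.1283, 0.0811]
tcp_rot: [[-0.087, 0.987, -0.135], [0.524, 0.16, 0.837], [0.848, 0.002, -0.531]]
ft_force: [-0.4, -0.4, 0.3]
gripper_width: 0.0853
gripper_force: 0.0
[316.94933492 147.27587528] [316.50970544 162.20502071]
236 102
```

View pics/crop4.png

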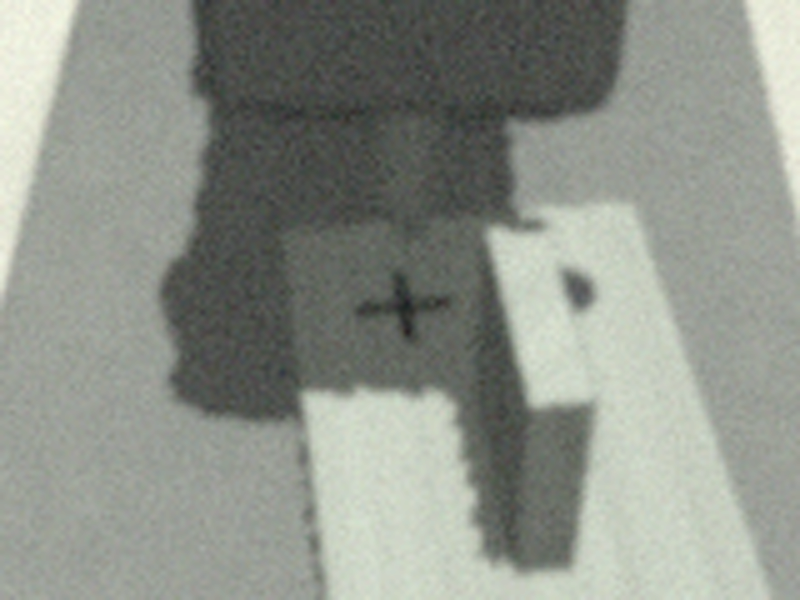

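The cross is at (316.4,163), as predicted, and the shaft shows faintly above it. I'll locate the tip numerically.

```bash
python3 - <<'E'
from h import *
I=np.mean([env.grab_frame("wrist")["img"].astype(float).sum(2) for _ in range(6)],0)
print("cols",list(range(300,334)))
for r in range(122,158): print(r,*[int(v) for v in I[r,300:334]])
E
```

```text
cols [300, 301, 302, 303, 304, 305, 306, 307, 308, 309, 310, 311, 312, 313, 314, 315, 316, 317, 318, 319, 320, 321, 322, 323, 324, 325, 326, 327, 328, 329, 330, 331, 332, 333]
122 95 97 101 97 104 93 102 96 92 102 99 104 96 92 99 99 99 100 101 104 103 98 101 96 97 98 91 98 97 101 103 92 99 104
123 96 91 93 90 93 93 92 87 96 96 96 97 100 101 105 100 102 104 102 105 105 104 104 99 101 95 95 93 90 97 102 95 97 94
124 92 92 92 99 90 90 90 96 95 92 100 97 103 102 112 115 112 108 113 113 115 106 105 108 100 98 95 91 90 91 93 95 93 91
125 97 98 99 104 97 103 101 96 101 101 105 103 112 118 118 122 124 125 125 126 121 123 115 110 102 94 101 99 100 101 100 102 94 91
126 106 102 110 104 109 105 99 96 102 98 100 111 112 126 125 129 125 129 131 133 129 126 119 107 111 108 103 105 107 104 111 107 101 106
127 109 106 106 107 112 111 106 106 105 107 112 115 120 120 129 126 129 128 133 133 125 122 121 114 117 105 108 107 108 102 107 110 102 104
128 113 107 105 109 113 108 112 110 112 109 109 113 123 116 122 127 131 128 132 127 127 123 121 115 112 108 103 107 110 105 107 108 110 114
129 107 108 106 10
[... 3339 characters left out ...]
64
153 151 148 153 148 141 141 148 144 146 148 148 147 143 146 142 144 144 143 147 147 146 141 145 148 143 148 147 146 151 146 148 138 132 142
154 148 149 150 147 151 151 148 145 144 149 152 150 151 143 142 141 137 140 138 144 143 142 145 142 141 144 144 145 149 149 150 142 126 137
155 146 149 150 146 149 141 148 148 147 151 153 148 149 138 134 128 124 135 142 147 145 148 143 146 144 142 147 148 145 143 151 141 130 128
156 148 154 149 149 147 148 147 150 148 152 149 147 145 142 127 112 108 120 136 150 142 146 143 144 144 148 144 149 150 150 149 143 125 126
157 148 149 155 151 151 146 147 142 148 145 149 149 145 136 119 91 83 116 135 142 147 147 145 143 145 140 145 150 146 155 153 143 128 117
```

```bash
python3 - <<'E'
from h import *
c=load('w4');t=plane(c,(317.8,149.3),.046);k=plane(c,(316.6,163),.028);print(t,k,t-k)
d=(t-k);d[2]=0;a=np.radians(99);print("press x,y mm",1000*d@[np.cos(a),np.sin(a),0],1000*d@[-np.sin(a),np.cos(a),0])
A=frame(107,40);print("to regrasp",goal([.5153,.218,.0553],107,40,.09),goal([.5153,.218,.0553],107,40,0))
E
```

```text
[0.49066879 0.25346471 0.046     ] [0.48935492 0.25496242 0.028     ] [ 0.00131388 -0.00149772  0.018     ]
press x,y mm -1.6848126192257054 -1.0634085897188312
to regrasp [  6.  -17.9  -5.2  48.1  25.2  21.4] [  6.  -17.9  -5.2  20.1  17.2 106.5]
```

The tip is at about (318,149.5), so the cross lies roughly 2 mm too far back. I'll regrasp and nudge it.

```bash
python3 -m creep '[[[3,-9,-2.6,40,22,0,0],[6,-17.9,-5.2,48,25,21,0],[6,-17.9,-5.2,48,25,21,0],[6,-17.9,-5.2,48,25,21,0],[6,-17.9,-5.2,35,21,60,0],[6,-17.9,-5.2,23,18,98,0],[6,-17.9,-5.2,20,17,106.5,0],[6,-17.9,-5.2,20,17,106.5,0]]]'; python3 - <<'E'
from h import *
print(goal([.5153,.218,.0553],107,40,0)); R=frame(107,40);print(R.T@[1.3,-1.5,0])
E
```

```text
t: 8.12
tcp_pos: [0.5116, 0.2275, 0.0401]
tcp_rot: [[-0.221, 0.957, -0.187], [0.733, 0.29, 0.615], [0.643, -0.002, -0.766]]
ft_force: [0.6, -0.5, 0.5]
gripper_width: 0.0851
gripper_force: 0.0
[ 0.  -0.  -0.2  1.9  0.7  0.5]
[-1.39001855  0.80463863 -1.16636405]
```

```bash
python3 -m creep '[[[0,0,0,1.9,0.7,0.5,0.6],[0,0,0,1.9,0.7,0.5,1],[0,0,0,1.9,0.7,0.5,1],[0,0,0,1.9,0.7,0.5,1],[0,0,0,1.9,0.7,0.5,1],[0,0,0,0.5,1.5,-0.7,1],[0,0,0,0.5,1.5,-0.7,1],[0,0,0,0.5,1.5,-0.7,1]]]' 40;python3 -c "
from h import *
s=env.sense();print(np.array(s['tcp_pos'])-.0187*np.array(s['tcp_rot'])[:,2])"
python3 -m creep '[[[0,0,0,0,0,0,0],[0,0,0,0,0,0,0],[0,0,0,0,0,0,0],[0,0,0,0,0,-20,0],[0,0,0,0,0,-60,0],[0,0,0,0,0,-100,0],[0,0,0,0,0,-100,0]]]'; python3 - <<'E'
from h import *
u=np.array([-.156,.988,0]);R=frame(99,58)
P=np.array([.4895,.256,0])-.131*u;P[2]=.080
print(rel(P,R))
R=frame(99,0);print(rel([.5,.18,.32],R))
E
```

```text
t: 9.12
tcp_pos: [0.5128, 0.2298, 0.0416]
tcp_rot: [[-0.224, 0.956, -0.188], [0.732, 0.292, 0.616], [0.644, 0.0, -0.765]]
ft_force: [-2.1, 1.9, 4.7]
gripper_width: 0.0096
gripper_force: 41.0
[0.51629561 0.21833138 0.05594246]
t: 10.0
tcp_pos: [0.5345, 0.1644, 0.1211]
tcp_rot: [[-0.223, 0.958, -0.18], [0.734, 0.287, 0.615], [0.641, 0.005, -0.767]]
ft_force: [-0.1, 0.4, -0.5]
gripper_width: 0.0854
gripper_force: 0.0
[ -5.6  18.1   5.3 -48.6 -34.6  12.7]
[  -2.4  -39.8    7.5  146.7  -27.6 -136.8]
```

```bash
python3 -m creep '[[[-2.8,9,2.6,-30,-18,0,0],[-5.6,18,5.3,-48,-33,10,0],[-5.6,18,5.3,-48.5,-34.5,12.7,0],[-5.6,18,5.3,-48.5,-34.5,12.7,0],[-5.6,18,5.3,-48.5,-34.5,12.7,0]]]'; python3 - <<'E'
from h import *
c=cam('wrist')
for _ in range(5): c["img"]=c["img"]*1.0+cam('wrist')["img"]
c["img"]/=6;np.savez("pics/w5.npz",**c)
I=c["img"].sum(2)
x,y=[int(round(v)) for v in proj(c,[.4905,.2535,.028])];print(x,y,proj(c,[.4907,.2535,.046]))
print("cols",x-14)
for r in range(y-20,y+8): print(r,*[int(v) for v in I[r,x-14:x+15]])
E
```

```text
t: 10.62
tcp_pos: [0.5079, 0.1313, 0.0782]
tcp_rot: [[-0.084, 0.986, -0.141], [0.523, 0.164, 0.836], [0.848, -0.003, -0.53]]
ft_force: [-0.8, 0.0, -0.2]
gripper_width: 0.0853
gripper_force: 0.0
321 165 [321.59733576 149.58517679]
cols 307
145 112 112 110 109 112 113 113 118 113 115 112 118 120 121 126 121 123 117 117 119 115 120 119 116 118 123 123 127 128
146 111 117 115 116 112 117 120 119 118 123 119 121 123 121 121 126 122 117 124 131 130 133 130 129 129 141 138 142 139
147 121 124 120 125 122 126 131 133 134 131 130 126 124 121 126 120 122 125 133 139 144 139 139 142 142 149 144 150 145
148 135 130 134 132 142 141 142 139 144 143 138 132 127 127 126 123 122 127 136 145 144 144 148 145 147 148 148 146 145
149 144 138 142 145 140 141 146 152 143 144 143 143 135 131 125 125 133 131 142 140 147 141 148 146 152 150 149 152 150
150 149 142 145 150 150 145 143 149 149 151 145 140 139 137 134 129 135 142 142 141 143 146 146 149 149 147 147 145 149
151 152 149 142 148 144 144 146 149 144 146 146 144 147 143 142 145 145 148 147 146 141 142 148 148 147 145 154 149 148
152 151 145 151 154 1
[... 1741 characters left out ...]
1 152 153 148 136 140 139 143 140 144 148 140 123 92 81 97 128 140 143 148 149 148 142 149 145 152 149 153
168 150 151 146 151 152 149 151 144 150 153 152 148 145 130 101 79 92 122 141 145 147 148 141 141 147 143 151 149 147
169 152 153 151 152 155 148 147 150 149 148 148 152 149 138 113 85 89 113 135 142 151 149 151 145 147 149 145 145 150
170 149 150 152 150 143 149 149 149 154 145 150 152 149 138 124 94 93 121 139 144 147 150 148 142 151 149 149 146 147
171 149 149 152 152 152 146 151 147 150 146 151 155 152 145 132 113 121 130 142 147 145 151 150 147 147 145 148 148 151
172 152 153 153 150 148 149 151 143 150 152 147 152 152 148 144 137 139 139 142 148 142 147 150 153 150 145 149 151 144
```

```bash
python3 - <<'E'
from h import *
c=load('w5');t=plane(c,(321.7,149.7),.046);k=plane(c,(321.4,164.2),.028);d=t-k;print(t,k,d)
a=np.radians(99);print("press x,y mm",1000*d@[np.cos(a),np.sin(a),0],1000*d@[-np.sin(a),np.cos(a),0])
# pad approach: shut gripper, straight down
print(rel([.492,.18,.32],frame(99,0)))
E
```

```text
[0.49081046 0.2533667  0.046     ] [0.49052546 0.25425165 0.028     ] [ 0.000285   -0.00088496  0.018     ]
press x,y mm -0.9186440865684558 -0.14305058635089743
[-4.000e-01 -5.800e+01  2.000e-01  2.328e+02 -8.300e+00 -8.490e+01]
```

The cross is within about 1 mm of the tip. Now to punch: shut the gripper and go above the pad.

```bash
python3 -m creep '[[[0,-8,0,50,0,-30,0.5],[0,-18,0,100,-2,-60,1],[0,-28,0,150,-4,-85,1],[0,-38,0,200,-6,-85,1],[0,-48,0,233,-8,-85,1],[-0.4,-58,0.2,233,-8,-85,1],[-0.4,-58,0.2,233,-8,-85,1],[-0.4,-58,0.2,233,-8,-85,1]]]' 40; python3 -c "
from h import *
print(rel([.4908,.2534,.24],frame(99,0)))"
```

```text
t: 11.92
tcp_pos: [0.4922, 0.179, 0.3194]
tcp_rot: [[-0.155, 0.988, -0.003], [0.988, 0.155, 0.002], [0.002, -0.002, -1.0]]
ft_force: [0.4, -0.1, -0.1]
gripper_width: 0.0003
gripper_force: 0.0
[-0.1 -0.1 -0.1 73.5 10.3 79.6]
```

```bash
python3 -m creep '[[[0,0,0,40,5,0,1],[0,0,0,73.5,10.3,20,1],[0,0,0,73.5,10.3,60,1],[0,0,0,73.5,10.3,80,1],[0,0,0,73.5,10.3,100,1],[0,0,0,73.5,10.3,111,1],[0,0,0,73.5,10.3,111,1]]]'; python3 -m creep '[[[0,0,0,0,0,6,1],[0,0,0,0,0,12,1],[0,0,0,0,0,16,1],[0,0,0,0,0,20,1],[0,0,0,0,0,21,1],[0,0,0,0,0,21,1]]]'
```

```text
t: 12.8
tcp_pos: [0.4911, 0.2526, 0.2082]
tcp_rot: [[-0.153, 0.988, -0.003], [0.988, 0.153, 0.0], [0.0, -0.003, -1.0]]
ft_force: [-0.3, -0.0, -0.4]
gripper_width: -0.0001
gripper_force: 0.0
t: 13.55
tcp_pos: [0.4919, 0.2537, 0.1893]
tcp_rot: [[-0.155, 0.988, 0.0], [0.988, 0.155, 0.001], [0.001, 0.001, -1.0]]
ft_force: [-1.6, -3.2, 10.7]
gripper_width: 0.0002
gripper_force: 5.5
```

```bash
python3 -m creep '[[[0,0,0,0,0,2,1],[0,0,0,0,0,4,1],[0,0,0,0,0,4,1]]]'
```

```text
t: 13.92
tcp_pos: [0.492, 0.2537, 0.1873]
tcp_rot: [[-0.154, 0.988, 0.001], [0.988, 0.154, 0.003], [0.002, 0.001, -1.0]]
ft_force: [-7.6, -6.5, 26.9]
gripper_width: -0.0002
gripper_force: 13.7
```

```bash
python3 -m creep '[[[0,0,0,0,0,2,1],[0,0,0,0,0,2,1],[0,0,0,0,0,0,1],[0,0,0,0,0,-15,1],[0,0,0,0,0,-40,1],[0,0,0,0,0,-100,1]]]'; python3 - <<'E'
from h import *
c=load('scene0')
for p,z in[((279.4,246.8),.094),((322.8,268),.094),((246.8,282.8),.094),((277,280.5),.117),((268,293),.12),((284.5,269),.12)]: print(plane(c,p,z))
print(rel([.55,-.10,.34],frame(99,0)))
E
```

```text
t: 14.68
tcp_pos: [0.4899, 0.2534, 0.2827]
tcp_rot: [[-0.156, 0.988, -0.005], [0.988, 0.156, -0.002], [-0.001, -0.005, -1.0]]
ft_force: [0.2, 0.6, 0.8]
gripper_width: 0.0001
gripper_force: 0.0
[ 0.53193197 -0.14195524  0.094     ]
[ 0.67616272 -0.14600781  0.094     ]
[ 0.52208791 -0.28663774  0.094     ]
[ 0.59882809 -0.25336944  0.117     ]
[ 0.60085559 -0.29798984  0.12      ]
[ 0.59764446 -0.2146351   0.12      ]
[-3.000e-01  1.000e-01 -1.000e-01 -3.586e+02  4.100e+00 -5.690e+01]
```

```bash
python3 -c "
from h import *
print(rel([.6,-.25,.36],frame(86,0)))"; python3 -m creep '[[[0,0,2,-40,5,-40,1],[0,0,4,-95,10,-77,1],[0,0,6,-150,10,-77,0.5],[0,0,8,-210,15,-77,0],[0,0,10,-270,20,-77,0],[0,0,12,-330,25,-77,0],[0,0,13,-390,29,-77,0],[0,0,13,-450,29,-77,0]]]'; python3 -c "
from h import *
print(rel([.6,-.25,.36],frame(86,0)))"
```

```text
[-3.000e-01  1.000e-01  1.290e+01 -5.145e+02  3.010e+01 -7.690e+01]
t: 15.68
tcp_pos: [0.5903, -0.1876, 0.3606]
tcp_rot: [[0.07, 0.998, -0.0], [0.998, -0.07, 0.001], [0.001, -0.001, -1.0]]
ft_force: [1.7, -0.1, 0.0]
gripper_width: 0.0852
gripper_force: 0.0
[ -0.   -0.   -0.  -61.6  14.    0.5]
```

```bash
python3 -m creep '[[[0,0,0,-55,14,0,0],[0,0,0,-62,14,0,0],[0,0,0,-62,14,0,0],[0,0,0,-62,14,0,0]]]'; python3 -c "
from h import *
c=cam('wrist');dump(c,'w6')
print(proj(c,[.599,-.253,.125]))"
```

```text
t: 16.18
tcp_pos: [0.5998, -0.2471, 0.3605]
tcp_rot: [[0.069, 0.998, -0.001], [0.998, -0.069, 0.001], [0.001, -0.001, -1.0]]
ft_force: [0.5, -0.4, -0.4]
gripper_width: 0.0852
gripper_force: 0.0
[317.69710712 170.4739089 ]
```

View pics/w6.png

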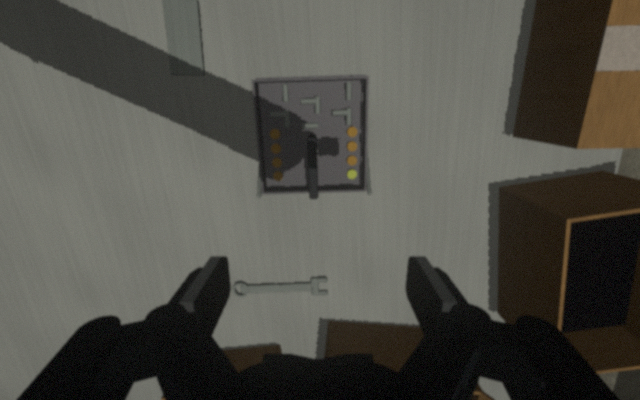

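The wrist view from above the box shows the tray rim corners at about (256,80), (366,77), (365,188) and (262,192). The handle bar runs from (311,133) to (314,197).

```bash
python3 - <<'E'
from h import *
c=load('w6')
I=c["img"].sum(2)
P=[plane(c,p,.094) for p in((256,80),(366,77),(365.5,190),(261.5,192))];print(np.round(P,4),np.mean(P,0))
for i,j in((3,0),(2,1),(1,0),(2,3)):
    v=P[j]-P[i];print(np.degrees(np.arctan2(v[1],v[0])),np.linalg.norm(v))
h=[plane(c,p,.125) for p in((311,134),(314,197))];print(h,np.mean(h,0));v=h[0]-h[1];print(np.degrees(np.arctan2(v[1],v[0])),np.linalg.norm(v))
for r in range(130,202,6): 
    m=np.where(I[r,295:330]<60)[0]+295; print(r,m.min() if len(m) else None,m.max() if len(m) else None,len(m))
E
```

```text
[[ 0.5297 -0.1398  0.094 ]
 [ 0.6666 -0.1458  0.094 ]
 [ 0.6629 -0.2922  0.094 ]
 [ 0.5182 -0.2851  0.094 ]] [ 0.5943621  -0.21568561  0.094     ]
85.49607321835823 0.14576257683276428
88.54762461103138 0.14643896252119257
177.48854699462308 0.13705248272843518
177.1959933517059 0.14482895684200642
[array([ 0.59400998, -0.20735769,  0.125     ]), array([ 0.59180249, -0.28763472,  0.125     ])] [ 0.59290624 -0.24749621  0.125     ]
88.42485452348978 0.08030737450891058
130 None None 0
136 None None 0
142 None None 0
148 None None 0
154 None None 0
160 None None 0
166 None None 0
172 None None 0
178 None None 0
184 None None 0
190 None None 0
196 None None 0
```

```bash
python3 -c "
from h import *
print(rel([.593,-.2485,.097],frame(87.5,0)))"; python3 -m creep '[[[0,0,-1,-1,-7,60,0],[0,0,-1.5,-2,-7,120,0],[0,0,-1.5,-2,-7,180,0],[0,0,-1.5,-2,-7,220,0],[0,0,-1.5,-2,-7,240,0],[0,0,-1.5,-2,-7,240,0],[0,0,-1.5,-2,-7,240,0]]]';python3 -c "
from h import *
print(rel([.593,-.2485,.097],frame(87.5,0)))"
```

```text
[-1.000e-01 -1.000e-01 -1.400e+00 -2.200e+00 -6.500e+00  2.636e+02]
t: 17.1
tcp_pos: [0.5929, -0.2507, 0.1224]
tcp_rot: [[0.045, 0.999, 0.001], [0.999, -0.045, -0.0], [-0.0, 0.001, -1.0]]
ft_force: [0.7, 0.6, 0.5]
gripper_width: 0.0853
gripper_force: 0.0
[ 0.1  0.  -0.1  2.2 -0.1 25.4]
```

```bash
python3 -m creep '[[[0,0,0,2,0,15,0],[0,0,0,2,0,25,0],[0,0,0,2,0,25,0],[0,0,0,2,0,25,1],[0,0,0,2,0,25,1],[0,0,0,2,0,25,1],[0,0,0,2,0,25,1],[0,0,0,2,0,25,1]]]' 40
```

```text
t: 18.1
tcp_pos: [0.5926, -0.2485, 0.0958]
tcp_rot: [[0.044, 0.999, 0.0], [0.999, -0.044, -0.0], [-0.0, 0.0, -1.0]]
ft_force: [3.9, -1.2, -0.9]
gripper_width: 0.0112
gripper_force: 42.0
```

```bash
python3 -m creep '[[[0,0,0,4,0,-5,1],[0,0,0,14.3,0,-13.9,1],[0,0,0,22.5,0,-19.8,1],[0,0,0,31.1,0,-24.8,1],[0,0,0,40,0,-29,1],[0,0,0,49.7,0,-32,1],[0,0,0,59.5,0,-34.3,1],[0,0,0,69.4,0,-35.5,1]]]'
```

```text
t: 19.1
tcp_pos: [0.5953, -0.1793, 0.1312]
tcp_rot: [[0.045, 0.999, -0.001], [0.999, -0.045, -0.0], [-0.0, -0.001, -1.0]]
ft_force: [5.2, -2.8, -3.2]
gripper_width: 0.0114
gripper_force: 41.6
```

```bash
python3 -m creep '[[[0,0,0,19.9,0,0.6,1],[0,0,0,29.8,0,2.3,1],[0,0,0,39.4,0,5.1,1],[0,0,0,48.7,0,8.8,1],[0,0,0,57.5,0,13.3,1],[0,0,0,65.9,0,18.8,1],[0,0,0,73.7,0,25.1,1],[0,0,0,83.8,0,35.5,1]]]'; python3 -m creep '[[[0,0,0,0,0,0,1],[0,0,0,0,0,0,1],[0,0,0,0,0,0,0],[0,0,0,0,0,0,0],[0,0,0,0,0,0,0],[0,0,0,0,0,-40,0],[0,0,0,0,0,-90,0],[0,0,0,0,0,-140,0]]]'
```

```text
t: 20.1
tcp_pos: [0.5987, -0.0949, 0.0951]
tcp_rot: [[0.045, 0.999, -0.002], [0.999, -0.045, 0.0], [0.0, -0.002, -1.0]]
ft_force: [-0.7, -9.0, 16.3]
gripper_width: 0.0117
gripper_force: 45.1
t: 21.1
tcp_pos: [0.5985, -0.0955, 0.2367]
tcp_rot: [[0.045, 0.999, -0.002], [0.999, -0.045, 0.0], [0.0, -0.002, -1.0]]
ft_force: [1.0, 0.9, 0.1]
gripper_width: 0.0854
gripper_force: 0.0
```

```bash
python3 - <<'E'
from h import *
s=env.sense();print(s["tcp_pos"])
print(rel([.55,.08,.26],frame(105,20)), rel([.5295,.168,.1178],frame(107,40)))
# is handle at open place? project expected & check darkness, and box floor
c=cam('wrist');dump(c,'w7');print(proj(c,[.599,-.096,.125]),proj(c,[.5955,-.2155,.005]))
E
```

```text
[ 0.59853737 -0.09551659  0.23668014]
[  2.9  19.8 -17.4 173.1 -56.5 -23.2] [  6.7  39.6 -18.8 260.1 -80.6 119.1]
[318.83904508 195.4917322 ] [320.03263097 252.94723758]
```

```bash
python3 -m creep '[[[1,7,-6,60,-20,-12,0],[2,14,-12,118,-38,-20,0],[2.9,19.8,-17.4,173,-56,-23,0],[4,28,-18,200,-65,20,0],[5,35,-18.8,230,-72,60,0],[6.7,39.6,-18.8,250,-80,95,0],[6.7,39.6,-18.8,250,-80,95,0],[6.7,39.6,-18.8,250,-80,95,0]]]'; python3 - <<'E'
from h import *
print(goal([.5163,.2183,.0565],107,40,.1),goal([.5163,.2183,.0565],107,40,0))
E
```

```text
t: 22.15
tcp_pos: [0.5311, 0.1571, 0.142]
tcp_rot: [[-0.225, 0.957, -0.185], [0.734, 0.291, 0.614], [0.641, 0.002, -0.767]]
ft_force: [1.6, 0.3, 0.6]
gripper_width: 0.0856
gripper_force: 0.0
[ 0.1  0.1  0.  -6.8  3.7 24.6] [ 1.000e-01  1.000e-01  0.000e+00 -6.600e+00  3.400e+00  1.246e+02]
```

```bash
python3 -m creep '[[[0,0,0,-6.6,3.5,25,0],[0,0,0,-6.6,3.5,70,0],[0,0,0,-6.6,3.5,110,0],[0,0,0,-6.6,3.5,124.6,0],[0,0,0,-6.6,3.5,124.6,0],[0,0,0,-6.6,3.5,124.6,0]]]' ; python3 - <<'E'
from h import *
print(goal([.5163,.2183,.0565],107,40,0))
R=frame(107,40);u=np.array([np.cos(np.radians(99)),np.sin(np.radians(99)),0]);print(R.T@(-75*u),R.T@[0,0,100])
E
```

```text
t: 22.9
tcp_pos: [0.5133, 0.2296, 0.0427]
tcp_rot: [[-0.225, 0.957, -0.184], [0.733, 0.291, 0.615], [0.642, 0.004, -0.766]]
ft_force: [-0.7, -0.5, 0.7]
gripper_width: 0.0853
gripper_force: 0.0
[ 0.2  0.   0.1 -0.1 -0.5  0.6]
[-56.89420134 -10.43798257 -47.73990336] [ 64.27876097   0.         -76.60444431]
```

```bash
python3 -m creep '[[[0,0,0,0,0,0,0.6],[0,0,0,0,0,0,1],[0,0,0,0,0,0,1],[0,0,0,0,0,0,1],[0,0,0,0,0,0,1],[0,0,0,0,0,0,1]]]' 60 ; python3 -m creep '[[[0,0,0,-9,-1.7,-7.6,1],[0,0,0,-20,-3.7,-16.8,1],[0,0,0,-34,-6.2,-28.5,1],[0,0,0,-46,-8.4,-38.6,1],[0,0,0,-57,-10.4,-47.7,1],[0,0,0,-57,-10.4,-47.7,1]]]'
```

```text
t: 23.65
tcp_pos: [0.5118, 0.2306, 0.0411]
tcp_rot: [[-0.224, 0.956, -0.187], [0.732, 0.292, 0.615], [0.643, 0.001, -0.766]]
ft_force: [1.6, -0.5, 2.7]
gripper_width: 0.0092
gripper_force: 58.8
t: 24.4
tcp_pos: [0.5241, 0.1538, 0.0411]
tcp_rot: [[-0.223, 0.957, -0.185], [0.734, 0.29, 0.615], [0.642, 0.001, -0.767]]
ft_force: [-0.9, -7.1, 8.8]
gripper_width: 0.0091
gripper_force: 60.3
```

```bash
python3 -m creep '[[[0,0,0,13,0,-15,1],[0,0,0,39,0,-46,1],[0,0,0,77,0,-92,1],[0,0,0,122,0,-145,1],[0,0,0,135,0,-161,1],[0,0,0,135,0,-161,1]]]';python3 - <<'E'
from h import *
s=env.sense();c=cam('wrist');dump(c,'w8')
print(goal([.594,-.231,.25],87.5,40,0),goal([.594,-.231,.0404],87.5,40,0))
E
```

```text
t: 25.15
tcp_pos: [0.5241, 0.156, 0.2536]
tcp_rot: [[-0.227, 0.956, -0.183], [0.732, 0.292, 0.615], [0.642, 0.006, -0.767]]
ft_force: [-0.0, 0.3, -2.4]
gripper_width: 0.0091
gripper_force: 58.7
[ -12.4    0.    15.  -301.   -41.5 -231.8] [ -12.4    0.    15.  -435.7  -42.   -71.1]
```

```bash
python3 -m creep '[[[-2,0,2,-40,-5,-30,1],[-4,0,5,-85,-11,-65,1],[-6,0,7.5,-130,-17,-100,1],[-8,0,10,-175,-24,-135,1],[-10,0,12,-220,-30,-170,1],[-12.4,0,15,-265,-36,-204,1],[-12.4,0,15,-301,-41.5,-232,1],[-12.4,0,15,-301,-41.5,-232,1]]]';python3 - <<'E'
from h import *
c=cam('wrist');dump(c,'w9')
print(goal([.594,-.231,.25],87.5,40,0),goal([.594,-.231,.0404],87.5,40,0))
E
```

```text
t: 26.2
tcp_pos: [0.593, -0.2229, 0.2313]
tcp_rot: [[0.042, 0.999, 0.026], [0.766, -0.049, 0.641], [0.642, -0.007, -0.767]]
ft_force: [0.2, 1.2, -2.5]
gripper_width: 0.0095
gripper_force: 59.0
[-0.2 -0.  -0.4  3.6  0.9 -1.7] [  -0.2   -0.    -0.4 -131.2    2.2  158.8]
```

View pics/w9.png

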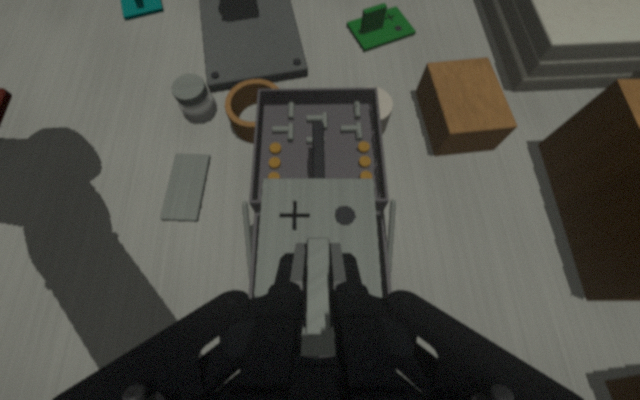

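The view shows the tray open at the back, its front edge at row 204. The bracket is held level, with the cross at (294,214), and sits centred over the box. I'm lowering it.

```bash
python3 -m creep '[[[0,0,-0.4,-20,1,30,1],[0,0,-0.4,-55,1,70,1],[0,0,-0.4,-85,2,105,1],[0,0,-0.4,-105,2,128,1],[0,0,-0.4,-118,2,143,1],[0,0,-0.4,-125,2,151.5,1],[0,0,-0.4,-125,2,151.5,1]]]';python3 - <<'E'
from h import *
print(goal([.594,-.231,.0404],87.5,40,0))
E
```

```text
t: 27.12
tcp_pos: [0.5963, -0.2173, 0.0388]
tcp_rot: [[0.027, 0.999, 0.027], [0.765, -0.038, 0.642], [0.643, 0.003, -0.766]]
ft_force: [-0.4, 0.4, -1.1]
gripper_width: 0.0093
gripper_force: 58.9
[-0.1 -0.   0.4 -9.6 -1.8  8.6]
```

```bash
python3 -m creep '[[[0,0,0,-4,-1,4.3,1],[0,0,0,-7,-1.5,7.5,1],[0,0,0,-7.7,-1.5,8.2,1],[0,0,0,-7.7,-1.5,8.2,1]]]'
```

```text
t: 27.62
tcp_pos: [0.5948, -0.2178, 0.0275]
tcp_rot: [[0.027, 0.999, 0.027], [0.765, -0.038, 0.642], [0.643, 0.003, -0.766]]
ft_force: [-1.0, -0.2, -1.4]
gripper_width: 0.0091
gripper_force: 58.9
```

```bash
python3 -m creep '[[[0,0,0,-0.6,0,0.8,1],[0,0,0,-1.2,0,1.5,1],[0,0,0,-1.2,0,1.5,1]]]'
```

```text
t: 28.0
tcp_pos: [0.5949, -0.2178, 0.0262]
tcp_rot: [[0.027, 0.999, 0.027], [0.765, -0.038, 0.643], [0.643, 0.003, -0.766]]
ft_force: [-0.7, -1.3, 4.2]
gripper_width: 0.0094
gripper_force: 59.7
```

```bash
python3 -m creep '[[[0,0,0,0,0,0,0.5],[0,0,0,0,0,0,0.5],[0,0,0,0,0,0,0.5],[0,0,0,0,0,-15,0.5],[0,0,0,0,0,-50,0.5],[0,0,0,0,0,-100,0.5],[0,0,0,0,0,-150,0.5],[0,0,0,0,0,-150,0.5]]]';python3 - <<'E'
from h import *
c=cam('wrist');dump(c,'w10')
hi=[.5987,-.0949,.2];print(rel(hi,frame(87.5,0)),rel([.5987,-.0949,.0965],frame(87.5,0)))
# cross check in box: expected px for bracket plate
b=np.array([.044,.999,0]);y=np.array([-.999,.044,0]);G=np.array([.5944,-.2295,.037])
X=G+.041*b+.014*y;X[2]=.013;x,v=proj(c,X);print(x,v)
I=cv2.cvtColor(c["img"],cv2.COLOR_RGB2GRAY);x,v=int(x),int(v)
print(I[v-20:v+21:2,x-24:x+50:3])
E
```

```text
t: 29.0
tcp_pos: [0.5901, -0.3191, 0.1441]
tcp_rot: [[0.028, 0.999, 0.031], [0.769, -0.042, 0.638], [0.639, 0.006, -0.77]]
ft_force: [-0.5, -0.1, -0.9]
gripper_width: 0.0425
gripper_force: 0.0
[ 2.000e-01 -3.980e+01  3.000e-01  2.076e+02 -3.000e-01  9.790e+01] [  0.2 -39.8   0.3 141.3  -0.8 177.3]
304.6471141489629 160.00552985552665
[[ 81  82  82  87  85  82  87  88  86  87  83  85  84  88  86  83  85  84
   87  87  85  85  85  85  83]
 [ 79  80  97 102 106 106 106 106 105 103 102 104 109 110 107 105 105 102
  103 105 104 101 103  89  82]
 [ 80  83 104 107 112 115 111 113 109 111 108 108 109 108 111 107 110 109
  107 109 109 110 108  90  79]
 [ 83  80  99 107 109 111 108 114 109 109 109 110 112 113 111 109 107 107
  106 111 108 110 111  89  79]
 [ 82  84  98 106 112 110 111 115 111 109 108 109 110 110 111 112 108 107
  111 112 109 109 109  87  80]
 [ 82  83  97 108 110 111 111 113 112 106 109 109 109 111 112 110 108 107
  114 114 109 108 106  90  85]
 [ 76  82 102 109 114 114 111 111  98 106 109 109 110 111 110 108 109 108
  112 113 107 108 109  92  81]
 [ 80  83  99 107 114 113 107
[... 741 characters left out ...]
87 106 110 104 109 113 108 107 112 108
  112 112 109 108 107 103  80]
 [ 85  74 107 111 115 112 114 114 109 110 108 103 111 115 106 113 112 107
  108 114 111 109 109 106  80]
 [ 83  75 105 111 114 112 111 114 112 106 108 103 115 111 104 107 110 105
  112 112 111 111 109 107  84]
 [ 85  76 106 109 112 111 113 112 109 110 112 106 111 113 105 107 111 107
  110 111 111 107 108 106  87]
 [ 84  81 110 111 115 112 114 113 110 108 108 103 113 113 103 108 112 105
  109 112 112 109 109 110  79]
 [ 82  81 108 112 113 111 112 112 108 111  96 102 111 110 103 109 113 108
  110 113 110 106 107 106  85]
 [ 80  78 111 112 115 109 113 114 110 108  63  97 110 117 107 111 112 112
  113 114 111 109 110 107  86]]
```

The cross is where I predicted, so the bracket lies flat in the box. Back to the handle.

```bash
python3 -m creep '[[[0,-10,0,45,0,-40,0.3],[0,-20,0,85,0,-30,0],[0,-30,0,130,0,15,0],[0.2,-39.8,0.3,170,0,60,0],[0.2,-39.8,0.3,207,0,98,0],[0.2,-39.8,0.3,207,0,98,0],[0.2,-39.8,0.3,207,0,98,0]]]';python3 - <<'E'
from h import *
c=cam('wrist');dump(c,'w11');print(rel([.5987,-.0949,.0965],frame(87.5,0)))
I=cv2.cvtColor(c["img"],cv2.COLOR_RGB2GRAY)
for yy in(-.115,-.095,-.075):
    x,v=proj(c,[.599,yy,.125]);print(x,v, I[int(v),int(x)-24:int(x)+25:2])
E
```

```text
t: 29.92
tcp_pos: [0.5989, -0.0862, 0.1971]
tcp_rot: [[0.032, 0.999, -0.004], [0.999, -0.032, 0.006], [0.006, -0.004, -1.0]]
ft_force: [0.2, -0.5, 0.3]
gripper_width: 0.0854
gripper_force: 0.0
[ -0.2  -0.3   0.4  -5.7   0.6 101.1]
319.8145967706957 246.17474390524666 [37 40 39 39 38 39 35 38 40 49 50 56 56 49 51 45 42 35 36 41 35 39 36 42
 38]
319.00041258382 222.2030724538873 [85 92 93 90 83 55 46 48 32 28 30 32 32 30 30 43 84 92 95 93 94 93 90 93
 93]
318.14233753463964 196.93914140348087 [44 41 47 44 46 45 46 44 38 26 28 33 33 27 31 26 37 53 55 56 57 72 87 96
 97]
```

```bash
python3 -m creep '[[[-0.2,-0.3,0.4,-7,0.6,50,0],[-0.2,-0.3,0.4,-7,0.6,85,0],[-0.2,-0.3,0.4,-7,0.6,100,0],[-0.2,-0.3,0.4,-7,0.6,100,0.5],[-0.2,-0.3,0.4,-7,0.6,100,1],[-0.2,-0.3,0.4,-7,0.6,100,1],[-0.2,-0.3,0.4,-7,0.6,100,1],[-0.2,-0.3,0.4,-7,0.6,100,1]]]' 40
```

```text
t: 30.98
tcp_pos: [0.5989, -0.0992, 0.0992]
tcp_rot: [[0.048, 0.999, 0.001], [0.999, -0.048, -0.001], [-0.001, 0.001, -1.0]]
ft_force: [-4.5, 1.1, 6.5]
gripper_width: 0.0108
gripper_force: 41.6
```

```bash
python3 -m creep '[[[0,0,0,-4,0,-5,1],[0,0,0,-10.1,0,-10.4,1],[0,0,0,-18,0,-16.7,1],[0,0,0,-26.3,0,-22.2,1],[0,0,0,-35.1,0,-26.7,1],[0,0,0,-44.4,0,-30.4,1],[0,0,0,-54,0,-33.2,1],[0,0,0,-63.9,0,-34.9,1]]]'
```

```text
t: 31.98
tcp_pos: [0.5962, -0.1635, 0.1343]
tcp_rot: [[0.048, 0.999, 0.002], [0.999, -0.048, -0.001], [-0.001, 0.002, -1.0]]
ft_force: [-1.4, 3.7, 3.1]
gripper_width: 0.0112
gripper_force: 41.3
```

```bash
python3 -m creep '[[[0,0,0,-19.9,0,-0.6,1],[0,0,0,-39.6,0,2.9,1],[0,0,0,-49.3,0,5.9,1],[0,0,0,-58.2,0,10.1,1],[0,0,0,-66.8,0,15.1,1],[0,0,0,-75,0,21,1],[0,0,0,-82.4,0,27.6,1],[0,0,0,-89.3,0,34.9,1]]]'; python3 -m creep '[[[0,0,0,0,0,0,1],[0,0,0,0,0,0,1],[0,0,0,0,0,0,0],[0,0,0,0,0,0,0],[0,0,0,0,0,0,0],[0,0,0,0,0,-40,0],[0,0,0,0,0,-90,0],[0,0,0,0,0,-140,0]]]'; python3 - <<'E'
from h import *
c=cam('wrist');dump(c,'w12');I=cv2.cvtColor(c["img"],cv2.COLOR_RGB2GRAY)
for yy in(-.215,-.2485,-.275):
    x,v=proj(c,[.593,yy,.125]);print(x,v, I[int(v),int(x)-24:int(x)+25:2])
d=cam('scene');dump(d,'sceneF');a=load('scene0')["img"].astype(int)
D=np.abs(cv2.blur(d["img"],(3,3)).astype(int)-cv2.blur(load('scene0')["img"],(3,3))).sum(2)>70
k,l,st,ce=cv2.connectedComponentsWithStats(D.astype(np.uint8));print([(st[i].tolist()) for i in range(1,k) if st[i][4]>12])
E
```

```text
t: 32.98
tcp_pos: [0.5925, -0.2529, 0.0986]
tcp_rot: [[0.048, 0.999, 0.003], [0.999, -0.048, -0.002], [-0.002, 0.003, -1.0]]
ft_force: [4.2, 12.5, 23.2]
gripper_width: 0.0112
gripper_force: 44.7
t: 33.98
tcp_pos: [0.5909, -0.2522, 0.2398]
tcp_rot: [[0.049, 0.999, 0.0], [0.999, -0.049, -0.001], [-0.001, 0.0, -1.0]]
ft_force: [1.3, 0.1, -0.1]
gripper_width: 0.0854
gripper_force: 0.0
318.2142275037825 151.34525829725948 [40 39 37 34 41 40 38 41 36 29 20 23 22 27 33 30 45 70 82 81 84 84 85 80
 84]
320.09042918981805 189.54148351286057 [39 41 40 37 43 45 42 46 33 24 27 27 23 29 25 53 75 79 80 79 79 81 80 83
 83]
321.47449475092196 217.71866738310206 [32 38 36 34 36 36 32 37 36 41 48 47 51 47 42 34 33 41 33 35 34 36 39 40
 36]
[[140, 0, 19, 94, 685], [182, 0, 10, 5, 32], [299, 0, 31, 61, 1121], [190, 2, 138, 280, 14802], [183, 7, 10, 25, 134], [190, 55, 19, 15, 106], [134, 102, 7, 8, 39], [185, 103, 6, 15, 55], [136, 141, 15, 21, 135], [150, 172, 5, 5, 18], [163, 175, 11, 4, 25], [328, 180, 11, 4, 32], [324, 186, 6, 13, 48], [332, 190, 4, 8, 24], [253, 259, 29, 32, 413], [278, 284, 17, 13, 121]]
```

```bash
python3 -m creep '[[[0,0,0,-40,0,-40,0],[0,0,0,-60,0,-80,0],[0,0,0,-60,0,-120,0],[0,0,0,-60,0,-120,0],[0,0,0,-60,0,-120,0]]]'; python3 - <<'E'
from h import *
c=cam('wrist');dump(c,'w13');I=cv2.cvtColor(c["img"],cv2.COLOR_RGB2GRAY)
w=load('w6');J=cv2.cvtColor(w["img"],cv2.COLOR_RGB2GRAY)
# rectify z=.094 plane patch around tray in both views and register
g=np.array([[.50,-.12,.094],[.69,-.12,.094],[.69,-.31,.094],[.50,-.31,.094]]);dst=np.float32([[0,0],[380,0],[380,380],[0,380]])
P=[cv2.warpPerspective(i,cv2.getPerspectiveTransform(np.float32([proj(k,p) for p in g]),dst),(380,380)) for k,i in((w,J),(c,I))]
print("shift mm",np.array(cv2.phaseCorrelate(*[cv2.Laplacian(cv2.GaussianBlur(p,(5,5),0),cv2.CV_32F) for p in P])[0])/2)
s,s0=cam('side')["img"],load('side0')["img"]
D=(np.abs(cv2.blur(s,(3,3)).astype(int)-cv2.blur(s0,(3,3))).sum(2)>90).astype(np.uint8)
k,l,st,ce=cv2.connectedComponentsWithStats(D);print([st[i].tolist() for i in range(1,k) if st[i][4]>12])
print([round(float(x),1) for x in env.sense()["joint_positions"]])
E
```

```text
t: 34.7
tcp_pos: [0.5883, -0.3117, 0.3575]
tcp_rot: [[0.049, 0.999, 0.0], [0.999, -0.049, -0.001], [-0.001, 0.0, -1.0]]
ft_force: [-0.6, 1.2, -0.1]
gripper_width: 0.0851
gripper_force: 0.0
shift mm [0.26348016 2.48835419]
[[300, 0, 53, 48, 1295], [378, 1, 10, 17, 147], [357, 7, 117, 51, 2957], [499, 44, 6, 9, 41], [502, 47, 46, 55, 1241], [299, 49, 40, 37, 731], [506, 48, 7, 8, 32], [485, 54, 10, 25, 53], [495, 56, 15, 39, 170], [437, 58, 6, 4, 14], [487, 61, 14, 33, 211], [402, 71, 98, 329, 15069], [482, 96, 42, 82, 1444], [497, 102, 10, 8, 53], [322, 155, 14, 11, 86], [335, 164, 87, 83, 2020], [494, 175, 6, 4, 18], [495, 180, 19, 39, 341], [436, 213, 13, 7, 64], [476, 212, 8, 19, 66], [434, 223, 31, 26, 567], [493, 230, 4, 6, 15], [464, 236, 7, 14, 55], [470, 237, 8, 13, 60], [305, 243, 9, 22, 125], [476, 250, 17, 7, 76]]
[-12.1, 26.3, 55.8, 71.0, -21.5, 93.2, 36.6]
```

```bash
python3 -c "
from bench import env
print(env.sign_off())"
```

```text
the job is handed in; nothing more can be done
None
```

I punched the bracket with its cross within about 1 mm of the tip, laid it flat in the fittings box, shut the tray over it, and handed the job in at about 35 s; I saw no bystander move, though I didn't look for the punch mark itself.

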